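# Store the preserve jar and shut the chest's sliding hatch

## Task

Stand the jar with the red lid upright on the free floor of the chest's open bay, beside the jar already stored there, and let go of it. Then slide the hatch along its track until its edge is shut against the rubber strip of the end frame and rests there: no gap, and never push or press with more than 25 newtons or slam it. Do not drop the jar, and leave the other jars and the books where they are.

Things in the scene. Friction and masses are not known exactly. Their poses are not given: they have to be found in the camera images.
- chest: White chest fixed to the table, 220 (x) x 450 (y) x 134 mm; aluminium rails on the x walls rise to 150. Origin: centre of underside, z up. The hatch slides along its y and closes towards -y, where the end frame is. Bay: inside x -100 to 100, y -210 to 0, floor top at z 10; a fixed deck covers y > 0. With the hatch as found, the bay is clear from above at least from y -165 to -30.
- free_place (a point): Point on the bay floor amid the free place for the jar: x -45, y -100, z 10 mm in the chest's frame. Axes as the chest's. The stored jar stands on the bay's +x side.
- end_frame: White bar 220 x 15 x 31 mm across the chest's -y end; origin: centre of its underside (y -217.5, z 134 mm in the chest's frame). On two screws it carries a black rubber strip (170 long, z 137 to 157 mm), facing +y, that meets the hatch's edge. The strip's face stands 22 to 53 mm in +y of this origin; the setting differs each time and is not measured. It gives about 1 mm per 12 N, springily.
- hatch (a joint): Plywood hatch 194 (x) x 220 (y) x 10 mm, top face 147 mm up, 0.6 to 0.9 kg. Value in m: shift towards the chest's +y (open). Starts at 0.165 to 0.195; meets the rubber strip somewhere from 0.000 to 0.030, by the strip's setting, and can be pressed a mm or two further. Sliding takes 2 to 5 N; it stays where left. A weak closing spring (1 N) keeps it on the strip once home.
- hatch_pull (a point): Middle of the top face of the blue pull block on the hatch: 100 (x) x 16 (y) x 35 mm high, standing on the hatch plate; this point is 182 mm above the table and moves with the hatch (chest frame x 0, y = -85 mm + joint value). Axes as the chest's. Push it on its +y face or pinch it from above.
- red_jar: The jar to store: closed round jar, dark red, with a red lid; widest diameter 54 mm, 105 mm high, 0.2 to 0.4 kg. Origin: centre of its underside, z up. It stands on the table.
- green_jar: Bystander: jar of the same size with dark contents and a green lid, standing on the table. Origin: centre of its underside. Leave alone.
- stored_jar: Bystander: amber jar with white lid, diameter 60, height 90 mm, standing in the bay. Origin: centre of its underside. Leave alone.
- books: Bystander: stack of three books, about 130 x 180 x 75 mm. Origin: centre of its underside. Leave alone.
Things that resemble listed ones, but are neither listed nor needed, are in the scene too. Several things have the shape of the red_jar; the one meant has the colours described above.

How it is judged (in metres and radians):
On the way:
1. the red-lidded jar stands upright on the floor of the bay, let go, with the hatch still open (z of red_jar in the frame of chest between 0.004 and 0.02 m and x of red_jar in the frame of chest between -0.1 and 0.1 m and y of red_jar in the frame of chest between -0.21 and 0 m and angle between red_jar's own z axis and vertical below 0.12 rad and contact force between the fingers and red_jar below 0.1 N and linear speed of red_jar below 0.03 m/s and value of joint hatch above 0.1 m), for 0.3 s.
At the end, for the whole second after the job is handed in: The red-lidded jar stands upright (within 0.12 rad) and at rest on the bay floor, released, and the hatch rests against the rubber strip of the end frame, touching it with more than 0.3 N, at rest (z of red_jar in the frame of chest between 0.004 and 0.02 m and x of red_jar in the frame of chest between -0.1 and 0.1 m and y of red_jar in the frame of chest between -0.21 and 0 m and angle between red_jar's own z axis and vertical below 0.12 rad and contact force between the fingers and red_jar below 0.1 N and linear speed of red_jar below 0.03 m/s and contact force between hatch and end_frame above 0.3 N and velocity of joint hatch between -0.005 and 0.005 m/s).
It fails at once if the robot pushes or presses the hatch with more than 25 N, or the hatch strikes or presses the end frame with more than 25 N (contact force between any of the fingers, the arm and hatch above 25 N or contact force between hatch and end_frame above 25 N).
It fails at once if the red-lidded jar is dropped: moving faster than 0.6 m/s while not held (linear speed of red_jar above 0.6 m/s and contact force between the fingers and red_jar below 0.1 N).
It fails at once if a bystander is moved more than 25 mm or tipped more than 0.3 rad (distance of any of green_jar, stored_jar, books from where it was at the start of the episode above 0.025 m or angle between any of green_jar, stored_jar, books's own z axis and vertical above 0.3 rad).
It also fails if it takes over 61 s, if anything falls off the work surface, if the arm or the gripper's body presses on something with over 40 N, if the wrist force passes 120 N, or if a joint passes its speed limit or range.

## Robot

A 6-joint arm with a two-finger parallel gripper is mounted at the origin on the work surface. World frame = base frame: x ahead of the robot, y to its left, z up, the work surface at z = 0. Lengths are in mm, angles in rad, forces in N, time in s.
With the tool pointing down it reaches from about 400 to 825 mm from the base axis. Payload 7 kg.
Tool frame: the origin (TCP) lies at the very end of the fingers, on their centre line; the grasp point (between the pads) lies 19 mm behind it; z points along the fingers, y is the direction in which the jaws open and shut (so a half turn about z gives the same grasp; the last joint's range is limited). The gripper opens to 88 mm and grips with 3 to 60 N. Pads are 19 mm wide; open, the fingers measure 130 mm over their backs; the gripper's body (78 mm by 193 mm) begins 47 mm behind the grasp point.
Start: joints at [-0.86, 0.359, 0.012, 0, -1.224, -0.288], TCP at [276.935, -615.55, 226.561] pointing down, gripper open.
Joint ranges: [-3.07, 3.07], [-1.43, 2.12], [-1.02, 1.25], [-3.03, 1.67], [-3.05, -0], [-3.03, 3.03]. Speed limits (rad/s): [2.39, 2.39, 3.01, 3.14, 3.14, 3.14].

## Interface

Orientations are given as a unit quaternion [x, y, z, w].
In Python, from plant import bot gives the robot as it stands. Calls block until the motion is done:
- bot.move_ptp(position, orientation): joint-space move of the TCP to a pose.
- bot.line_to(position, velocity=150, ori=None): straight line of the TCP; ori=None keeps the orientation; velocity is the mean speed in mm/s.
- bot.move_joints(angles): joint-space move.
- bot.move_gripper(opening, force=None): finger opening in mm; force is the grip in N (None keeps the last); returns when the fingers have stopped.
- bot.pause(seconds).
- bot.solve_ik(position, orientation): joint angles nearest the present ones, or None.
- bot.read_state(): the state.
- bot.camera(name): name is "side" or "top"; returns the picture (420x560x3 uint8, red, green, blue); there is no depth.
- bot.get_calibration(name): a dict with "fx", "fy", "cx", "cy" (pixels), "view" (4x4, takes a point from world to camera coordinates). Camera axes: x right, y up, looking along -z (the intrinsics and any distortion apply to the point x, -y, -z); pixel columns grow to the right and rows downward; lengths in mm; the calibration is good to about 2 mm. A picture is of the moment at which its call begins. get_calibration takes no time and is no camera call.
A pose or a line that the arm cannot do raises bot.Unreachable and nothing moves.
- bot.close_job(): hands the job in, once; it reports no verdict.
The state is a dict: "t": time; "joint_pos": joint angles; "qvel": joint speeds; "tau": joint torques, N m; "tcp_pos": TCP position; "eef_rot": TCP orientation; "contact_force": force on the tool from outside, world axes, zero at the start; "moment": the same for the moment, N m; "width": finger opening in mm.
Only numpy, scipy, OpenCV 4.12 (cv2) and the standard library are available. Lean on these libraries where they do the work, as an engineer would, in place of code of your own. Each camera call takes 0.05 s, during which the arm holds its last target.

## Working session

There is one attempt and no reset: what is moved stays moved. The work goes in short steps, each a Python script; the robot and the scene stay as the last script left them, time stands still between calls to the robot, and variables do not carry over. Pictures are saved under pics/ and viewed, and the job is handed in when it is done.

```bash
ls; mkdir -p pics; python3 - <<'E'
from plant import bot
import cv2
for n in ("side","top"):
    im=bot.camera(n); cv2.imwrite(f"pics/{n}0.png",im[:,:,::-1]); print(n,bot.get_calibration(n))
s=bot.read_state(); print(s)
E
```

```text
pics
side {'fx': 539.6984775986864, 'fy': 539.6984775986864, 'cx': 273.03914291972757, 'cy': 212.79580336366027, 'view': array([[-9.65251799e-01,  2.61289231e-01,  4.11117490e-03,
         5.59243258e+02],
       [-2.48014222e-01, -9.20941005e-01,  3.00593763e-01,
        -3.74073758e+01],
       [ 8.23280628e-02,  2.89129041e-01,  9.53743408e-01,
        -1.51029257e+03],
       [ 0.00000000e+00,  0.00000000e+00,  0.00000000e+00,
         1.00000000e+00]])}
top {'fx': 432.98637251701075, 'fy': 432.98637251701075, 'cx': 279.6141354202903, 'cy': 215.98260348722837, 'view': array([[-1.59072828e-03, -9.99886827e-01,  1.49600409e-02,
        -1.59927273e+02],
       [ 9.95713187e-01, -2.00212190e-04,  9.24943724e-02,
        -5.42888750e+02],
       [-9.24809093e-02,  1.50430434e-02,  9.95600818e-01,
        -9.48231230e+02],
       [ 0.00000000e+00,  0.00000000e+00,  0.00000000e+00,
         1.00000000e+00]])}
{'t': 0.1, 'joint_pos': array([-8.59880053e-01,  3.59339293e-01,  1.11254113e-02, -2.96259454e-04,
       -1.22408083e+00, -2.88073660e-01]), 'qvel': array([ 0.00205267, -0.00173975,  0.00201969,  0.0017121 ,  0.00092669,
       -0.00065749]), 'tau': array([-1.90005303e-03, -5.84163702e+01,  2.93752474e+01,  7.01560020e+00,
        1.01840735e-02, -4.66135725e-05]), 'tcp_pos': array([ 276.76121633, -615.16778263,  225.69212751]), 'eef_rot': array([-2.09800392e-01,  9.77743941e-01,  7.24368974e-04, -2.36587752e-04]), 'contact_force': array([ 0.08978114,  0.13877183, -0.81153874]), 'moment': array([-0.01539411, -0.02684527,  0.01245666]), 'width': 87.82522949096568}
```

View pics/side0.png

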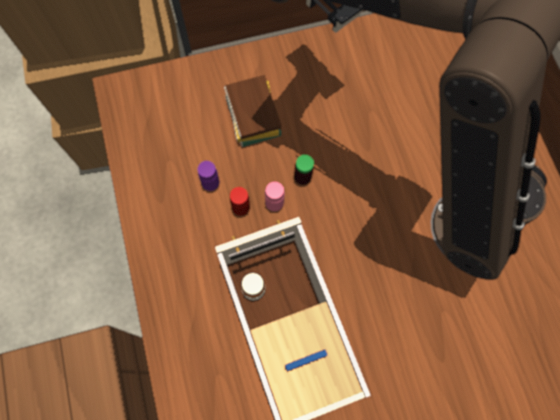

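View pics/top0.png

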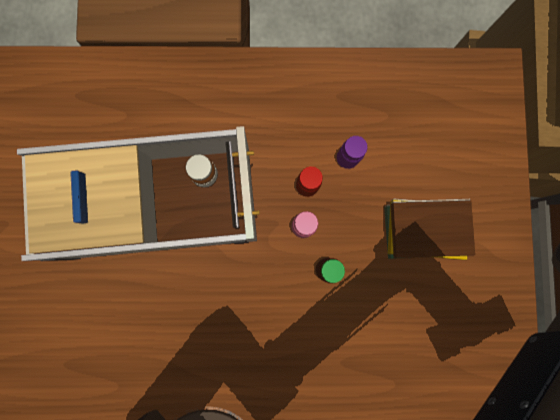

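The side view shows four candidate jars: purple (207,175), red (240,200), pink (275,195) and green (304,168). In the top view they are at (355,150), (310,181), (306,224) and (333,271). Red at top (310,181) fits the description, and I'll confirm it in a crop. The chest's open bay is on the right in the top view, with its end frame at column 245 and the stored jar at (199,167).

```bash
cat > h.py <<'E'
import numpy as np, cv2
from plant import bot
def ray(n,uv):
    c=bot.get_calibration(n); V=c["view"]; R=V[:3,:3]; t=V[:3,3]
    d=np.array([(uv[0]-c["cx"])/c["fx"],-(uv[1]-c["cy"])/c["fy"],-1.0])
    return -R.T@t, R.T@d
def plane(n,uv,z):
    o,d=ray(n,uv); return o+d*(z-o[2])/d[2]
def proj(n,p):
    c=bot.get_calibration(n); V=c["view"]; q=V[:3,:3]@np.asarray(p,float)+V[:3,3]
    return np.array([c["cx"]+c["fx"]*q[0]/-q[2], c["cy"]-c["fy"]*q[1]/-q[2]])
def tri(uvt,uvs):
    o1,d1=ray("top",uvt);o2,d2=ray("side",uvs)
    s=np.linalg.lstsq(np.c_[d1,-d2],o2-o1,rcond=None)[0]
    a=o1+d1*s[0];b=o2+d2*s[1]; return (a+b)/2,np.linalg.norm(a-b)
def snap(n,f): 
    im=bot.camera(n); cv2.imwrite("pics/"+f,im[:,:,::-1]); return im
E
python3 - <<'E'
import numpy as np,cv2
from h import *
t=cv2.imread("pics/top0.png"); s=cv2.imread("pics/side0.png")
a=cv2.resize(t[120:300,270:410],None,fx=2.8,fy=2.8,interpolation=cv2.INTER_CUBIC)
b=cv2.resize(s[140:225,185:330],None,fx=2.7,fy=2.7,interpolation=cv2.INTER_CUBIC)
c=np.zeros((max(a.shape[0],b.shape[0]),a.shape[1]+b.shape[1],3),np.uint8);c[:a.shape[0],:a.shape[1]]=a;c[:b.shape[0],a.shape[1]:]=b
cv2.imwrite("pics/crop.png",c);print(c.shape)
d=cv2.resize(t[115:275,10:270],None,fx=3,fy=3,interpolation=cv2.INTER_CUBIC);cv2.imwrite("pics/crop2.png",d)
for n,im in(("top",t),("side",s)):
    h=cv2.cvtColor(im,cv2.COLOR_BGR2HSV)
    for nm,lo,hi,z in(("red",(0,215,110),(4,255,255),105),("redB",(176,215,110),(180,255,255),105),("green",(50,150,60),(80,255,255),105),("blue",(100,150,60),(122,255,255),182)):
        m=cv2.inRange(h,lo,hi)
        k,l,st,ce=cv2.connectedComponentsWithStats(m)
        for i in range(1,k):
            if st[i,4]>60: print(n,nm,st[i],ce[i].round(1),plane(n,ce[i],z).round(1))
E
```

```text
(504, 784, 3)
top blue [ 72 171   9  51 355] [ 75.9 196.1] [566.  225.8 182. ]
side blue [287 351  39  19 166] [305.6 360.1] [565.6 229.1 182. ]
```

View pics/crop.png

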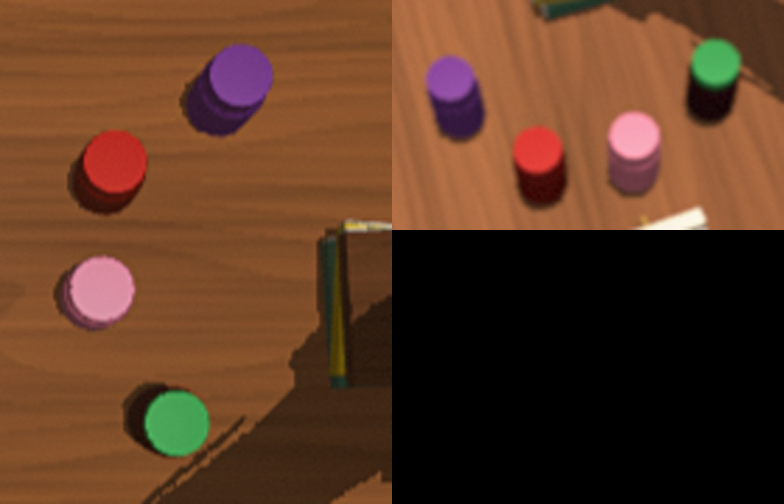

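View pics/crop2.png

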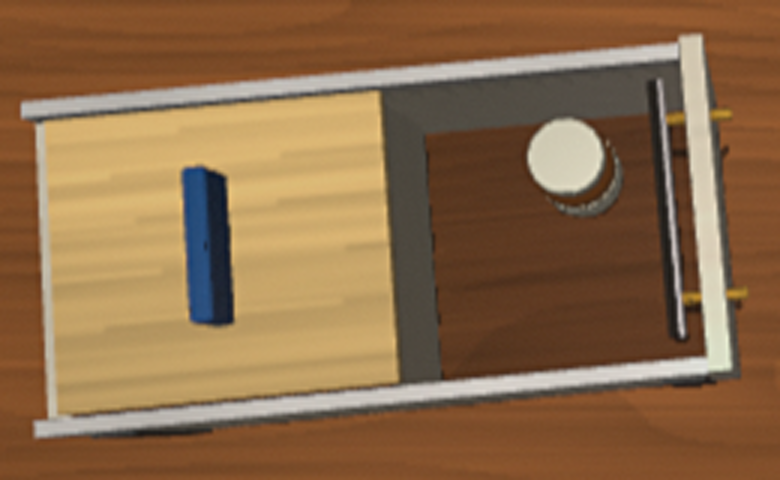

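The crop confirms it. The bright red lid on a dark red body at top (311,178) / side (240,197) is the only match. The others are pink with a pink body, purple, and green with dark contents. Next I'll measure the lids and the chest edges.

```bash
python3 - <<'E'
import numpy as np,cv2
from h import *
t=cv2.imread("pics/top0.png"); s=cv2.imread("pics/side0.png")
C={}
for n,im,pts in(("top",t,{"red":(311,177),"green":(333,271),"stored":(198,167),"pink":(306,223),"purple":(356,147)}),("side",s,{"red":(240,195),"green":(305,163),"stored":(253,284),"pink":(275,190),"purple":(207,169)})):
    lab=cv2.cvtColor(im,cv2.COLOR_BGR2LAB).astype(float)
    for k,(u,v) in pts.items():
        ref=np.median(lab[v-2:v+3,u-2:u+3].reshape(-1,3),0)
        m=((np.abs(lab-ref)*[0.6,1,1]).max(2)<22).astype(np.uint8)
        _,l,st,ce=cv2.connectedComponentsWithStats(m); i=l[v,u]
        cs,_=cv2.findContours((l==i).astype(np.uint8),cv2.RETR_EXTERNAL,cv2.CHAIN_APPROX_NONE)
        e=cv2.fitEllipse(max(cs,key=len))
        z={"stored":100}.get(k,105)
        C[n,k]=np.array(e[0]); print(n,k,st[i],np.round(e[0],1),np.round(e[1],1),plane(n,e[0],z).round(1))
for k in("red","green","stored","pink","purple"):
    p,g=tri(C["top",k],C["side",k]);print(k,p.round(1),round(g,1))
# chest: white-ish mask, hull quad of rails and frame
h=cv2.cvtColor(t,cv2.COLOR_BGR2HSV)
m=cv2.inRange(h,(0,0,140),(180,70,255)); m[:115]=0;m[275:]=0;m[:,270:]=0
cv2.imwrite("pics/m.png",cv2.resize(m[115:275,10:270],None,fx=3,fy=3,interpolation=cv2.INTER_NEAREST))
E
```

```text
top red [300 166  23  23 402] [310.8 177.1] [21.7 21.8] [ 616.9 -224.5  105. ]
top green [322 260  23  23 412] [332.9 270.8] [21.8 22.2] [ 422.6 -268.2  105. ]
top stored [186 155  25  24 464] [198.  166.6] [23.3 23.7] [639.9  11.6 100. ]
top pink [295 212  23  23 404] [306.1 222.7] [21.6 22. ] [ 521.5 -214.   105. ]
top purple [345 136  22  22 390] [355.6 146.6] [21.2 21.6] [ 682.2 -319.4  105. ]
side red [230 187  18  17 248] [238.4 194.8] [16.4 17.4] [ 614.  -223.2  105. ]
side green [296 155  18  16 220] [304.5 162.4] [15.3 16.6] [ 419.8 -266.6  105. ]
side stored [242 273  21  21 333] [252.2 283.3] [19.5 20. ] [637.6  12.9 100. ]
side pink [266 182  18  17 241] [274.4 189.7] [16.  17.3] [ 518.6 -212.5  105. ]
side purple [198 161  18  17 223] [206.2 168.8] [15.4 16.7] [ 679.5 -317.4  105. ]
red [ 615.2 -223.3  107.5] 3.0
green [ 421.2 -267.4  104.8] 3.3
stored [638.7  12.2 100.2] 2.6
pink [ 520.1 -213.   106.3] 3.3
purple [ 680.6 -317.9  106.7] 3.2
```

View pics/m.png

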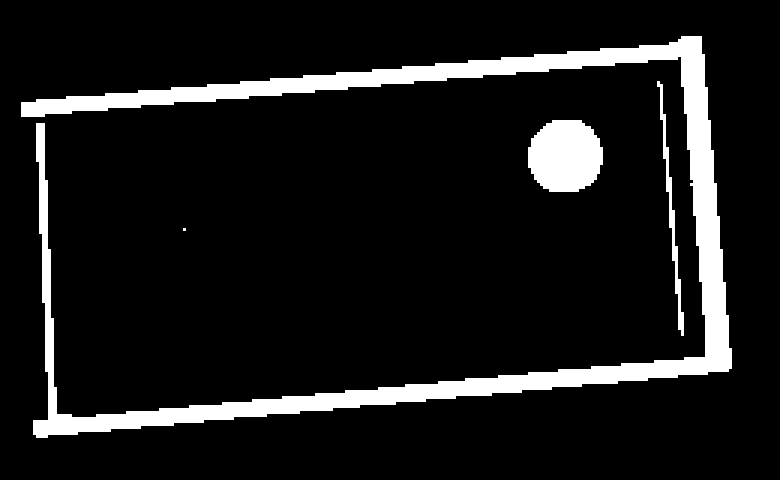

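```bash
python3 - <<'E'
import numpy as np,cv2
from h import *
def fit(P):
    vx,vy,x,y=cv2.fitLine(P.astype(np.float32),cv2.DIST_HUBER,0,0.01,0.01).ravel(); return np.array([x,y]),np.array([vx,vy])
t=cv2.imread("pics/top0.png"); h=cv2.cvtColor(t,cv2.COLOR_BGR2HSV)
m=cv2.inRange(h,(0,0,140),(180,70,255))
U,L,F=[],[],[]
def run(col,a,b):
    i=np.where(col[a:b])[0]; return a+i.mean() if len(i) else None, len(i)
for u in range(30,230):
    yu=115+(105-(u-10)*3*0.0945+3)/3; yl=115+(430-((u-10)*3-34)*0.0975)/3
    v,n=run(m[:,u],int(yu)-6,int(yu)+7); 
    if v: U.append(plane("top",(u,v),150)[:2])
    v,n=run(m[:,u],int(yl)-6,int(yl)+7)
    if v: L.append(plane("top",(u,v),150)[:2])
for v in range(134,232):
    uc=10+(692+(v-127)*3*28/336)/3
    a=int(uc)-6; i=np.where(m[v,a:a+13])[0]; F.append(plane("top",(a+i.mean(),v),165)[:2])
fu,fl,ff=fit(np.array(U)),fit(np.array(L)),fit(np.array(F))
for n,(p,d) in zip("ULF",(fu,fl,ff)): 
    d=d if abs(d[0])>abs(d[1]) and d[0]>0 or abs(d[1])>abs(d[0]) and d[1]>0 else -d
    print(n,p.round(1),d.round(4), "deg",np.degrees(np.arctan2(d[1],d[0])).round(2))
yd=(fu[1]*np.sign(fu[1][1])+fl[1]*np.sign(fl[1][1])); yd/=np.linalg.norm(yd); xd=np.array([yd[1],-yd[0]])
print("sep",(fu[0]-fl[0])@xd)
xc=(fu[0]@xd+fl[0]@xd)/2
yf=np.mean(np.array(F)@yd)+217.5
# endpoints
o=xd*xc+yd*yf; print("origin top",o,"yaw",np.arctan2(-xd[1]*-1,xd[0]),"xd",xd,"yd",yd)
loc=lambda p:np.array([(p[:2]-o)@xd,(p[:2]-o)@yd])
pp=plane("top",(10+196/3,115+245/3),182); print("pull?",loc(pp))
# hatch plate front edge, far end, from crop2
for nm,uv,z in (("hatchedge",(380,90),147),("hatchedge2",(399,383),147),("farU",(22,105),150),("farL",(34,430),150),("frameTL",(679,37),165),("frameTR",(703,34),165),("frameBR",(733,371),165),("strip a",(655,80),157),("strip b",(680,340),157)):
    print(nm,loc(plane("top",(10+uv[0]/3,115+uv[1]/3),z)).round(1))
print("stored",loc(np.array([638.7,12.2])))
print("red",loc(np.array([615.5,-223.9])))
E
```

```text
U [679.4 155.4] [-0.0945  0.9955] deg 95.42
L [470.5 131.6] [-0.0945  0.9955] deg 95.42
F [595.1 -90.5] [0.9954 0.0954] deg 5.48
sep 210.29848
origin top [576.58417527 126.22583153] yaw 0.094662555 xd [0.99552286 0.09452125] yd [-0.09452125  0.99552286]
pull? [ -2.10314922 101.2692328 ]
hatchedge [96.5 -9.5]
hatchedge2 [-98.6  -9. ]
farU [107.2 223.7]
farL [-106.5  224.8]
frameTL [ 108.7 -211. ]
frameTR [ 109.2 -226.8]
frameBR [-112.3 -226.4]
strip a [  83.7 -192.3]
strip b [ -88.7 -193.8]
stored [  51.05985951 -119.38658675]
red [   5.64726286 -352.23664029]
```

```bash
python3 - <<'E'
import cv2
s=cv2.imread("pics/side0.png")
cv2.imwrite("pics/scrop.png",cv2.resize(s[215:420,210:375],None,fx=2.9,fy=2.9,interpolation=cv2.INTER_CUBIC))
E
```

```text
(no output)
```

View pics/scrop.png

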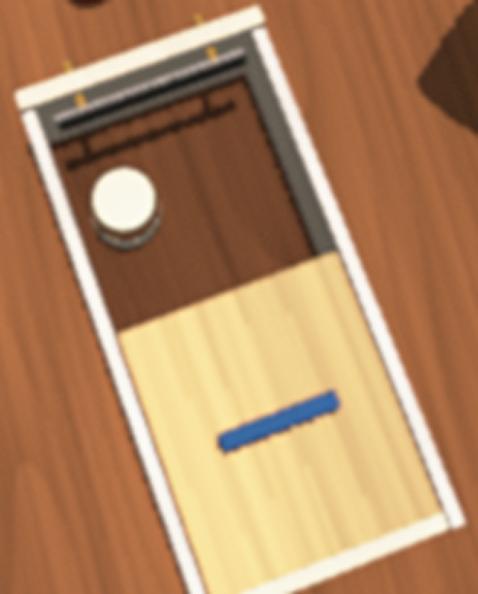

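Measurements agree with the given sizes:

| Item | Measured | Expected |
|---|---|---|
| Frame corners, x | ±110 | ±110 |
| Far end, y | +224 | +225 |
| Hatch edge, y | −9 (joint ≈ 0.186) | joint 0.165–0.195 |
| Pull, y | 101 | −85 + 186 = 101 |
| Red lid height | 107 | 105 |

The stored jar is at x +51, y −119. The two cameras differ by about 3 mm, so I use the mean. Next: grasp the jar near its lid with the jaws along chest y, so the gripper body stays above the rails.

```bash
cat >> h.py <<'E'
O=np.array([575.2,126.9]); XD=np.array([0.99552,0.09452]); YD=np.array([-0.09452,0.99552])
A=np.arctan2(YD[1],YD[0]); al=(A+np.pi/2)/2
Q=[np.cos(al),np.sin(al),0,0]
def W(x,y,z): return list(O+x*XD+y*YD)+[z]
def st(m=""):
    s=bot.read_state(); print(m,"t",round(s["t"],2),"tcp",s["tcp_pos"].round(1),"loc",[round(float((s["tcp_pos"][:2]-O)@d),1) for d in (XD,YD)],"F",s["contact_force"].round(1),"w",round(s["width"],1)); return s
E
python3 - <<'E'
from h import *
print(Q)
R=[615.5,-223.9]
for p in (R+[200],R+[81],R+[290],W(-45,-88,290),W(-45,-88,91),W(0,150,250),W(0,150,160),W(0,-70,160)):
    print(p, None if (q:=bot.solve_ik(p,Q)) is None else np.round(q,2))
bot.move_ptp(R+[200],Q); st()
bot.line_to(R+[81],velocity=120); st()
snap("top","g0.png"); snap("side","g1.png")
E
```

```text
[np.float64(-0.04731312503532272), np.float64(0.9988801070195521), 0, 0]
[615.5, -223.9, 200] [-0.05  0.34 -0.07  0.   -1.15 -1.42]
[615.5, -223.9, 81] [-0.05  0.44 -0.21  0.   -0.91 -1.42]
[615.5, -223.9, 290] [-0.05  0.3   0.06  0.   -1.34 -1.42]
[np.float64(538.71936), np.float64(35.04084), 290] [ 0.43  0.1  -0.18  0.   -1.29 -1.9 ]
[np.float64(538.71936), np.float64(35.04084), 91] [ 0.43  0.27 -0.46  0.   -0.84 -1.9 ]
[np.float64(561.022), np.float64(276.228), 250] [ 0.77  0.26 -0.07  0.   -1.24 -2.25]
[np.float64(561.022), np.float64(276.228), 160] [ 0.77  0.33 -0.19  0.   -1.05 -2.25]
[np.float64(581.8164), np.float64(57.213600000000014), 160] [ 0.43  0.26 -0.28  0.   -1.02 -1.91]
 t 1.98 tcp [ 615.2 -224.7  200.1] loc [6.6, -353.8] F [1.2 0.2 0.4] w 87.4
 t 3.12 tcp [ 616.1 -224.    81.8] loc [7.5, -353.2] F [-0.2 -0.1  0.3] w 87.7
```

```bash
python3 - <<'E'
import cv2,numpy as np
a=cv2.imread("pics/g0.png")[100:290,230:430];b=cv2.imread("pics/g1.png")[100:290,180:380]
cv2.imwrite("pics/g.png",cv2.resize(np.hstack([a,b]),None,fx=2,fy=2,interpolation=cv2.INTER_CUBIC))
E
```

```text
(no output)
```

View pics/g.png

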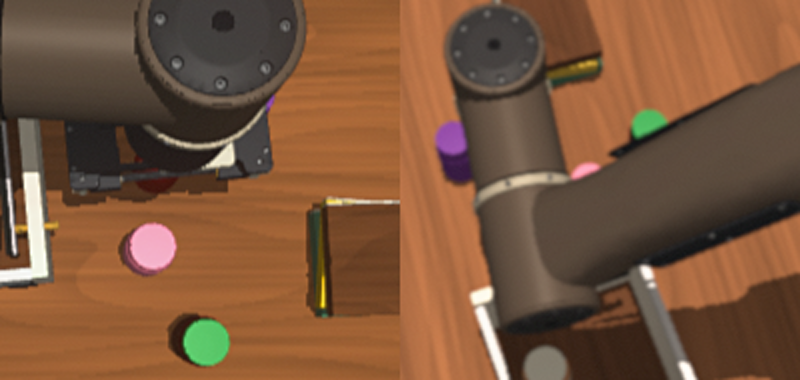

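The arm hides most of the jar, but a bit of dark red body shows midway between the fingers at crop (155,180). The pink and green jars are undisturbed. Closing on the jar.

```bash
python3 - <<'E'
from h import *
bot.move_gripper(50,25); s=st("grip")
p=s["tcp_pos"]
bot.line_to([p[0],p[1],110],velocity=60); st("lift")
bot.line_to([p[0],p[1],285],velocity=150); st("up")
bot.line_to(W(-45,-88,285),velocity=150); bot.pause(0.3); st("over")
snap("top","o0.png"); snap("side","o1.png")
a=cv2.imread("pics/o0.png")[90:290,0:400];b=cv2.imread("pics/o1.png")[150:420,180:400]
b=cv2.resize(b,None,fx=200/270,fy=200/270)
cv2.imwrite("pics/o.png",cv2.resize(np.hstack([a,b]),None,fx=1.4,fy=1.4))
E
```

```text
grip t 4.04 tcp [ 615.6 -224.    81.1] loc [7.1, -353.2] F [ 0.2 -1.6  1. ] w 50.2
lift t 4.67 tcp [ 615.6 -223.9  110.2] loc [7.1, -353.0] F [-0.4 -0.1  0.4] w 50.4
up t 5.99 tcp [ 615.2 -223.9  283.8] loc [6.7, -353.0] F [0.  0.6 0.1] w 50.2
over t 8.24 tcp [538.8  34.8 284.9] loc [-45.0, -88.2] F [-0.3  0.6  0.9] w 49.9
```

View pics/o.png

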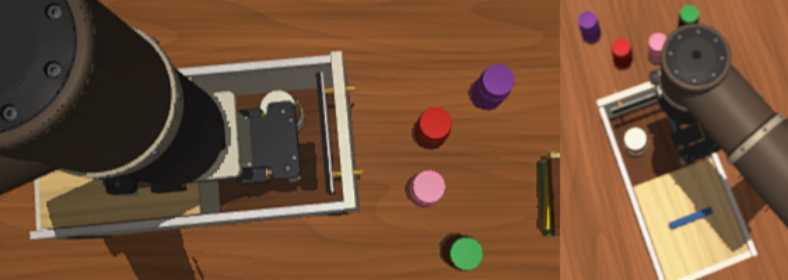

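The jar was not gripped. It still stands at top (434,127 in the crop), because the lid is narrower (about 43 mm) than my 50 mm jaw target. I'll re-measure it, go back and close further.

```bash
python3 - <<'E'
from h import *
for n,f,(u,v) in(("top","o0",(310,178)),("side","o1",(240,195))):
    im=cv2.imread(f"pics/{f}.png"); lab=cv2.cvtColor(im,cv2.COLOR_BGR2LAB).astype(float)
    ref=np.median(lab[v-2:v+3,u-2:u+3].reshape(-1,3),0)
    m=((np.abs(lab-ref)*[0.6,1,1]).max(2)<22).astype(np.uint8)
    _,l,s_,ce=cv2.connectedComponentsWithStats(m); i=l[v,u]
    cs,_=cv2.findContours((l==i).astype(np.uint8),cv2.RETR_EXTERNAL,cv2.CHAIN_APPROX_NONE)
    e=cv2.fitEllipse(max(cs,key=len)); print(n,np.round(e[0],1),np.round(e[1],1),plane(n,e[0],105).round(1))
R=[615.5,-223.9]
bot.line_to(R+[285],velocity=200); bot.move_gripper(85,25)
bot.line_to(R+[81],velocity=150); st()
bot.move_gripper(25,25); s=st("grip"); p=s["tcp_pos"]
bot.line_to([p[0],p[1],p[2]+25],velocity=50); bot.pause(0.2); st("lift")
E
```

```text
top [310.8 177.1] [21.6 21.9] [ 616.9 -224.4  105. ]
side [238.4 194.8] [16.4 17.4] [ 614.  -223.2  105. ]
 t 12.14 tcp [ 616.1 -224.    82. ] loc [7.6, -353.2] F [0.1 0.8 0.8] w 85.1
grip t 12.83 tcp [ 615.6 -224.1   81.1] loc [7.1, -353.2] F [-0.5 -1.3  0.9] w 47.2
lift t 13.68 tcp [ 615.4 -224.   105.8] loc [6.8, -353.2] F [ 0.3 -0.8 -3.6] w 48.1
```

It is held now: width 47–48 mm and about 4 N of load.

```bash
python3 - <<'E'
from h import *
p=bot.read_state()["tcp_pos"]
bot.line_to([p[0],p[1],285],velocity=150); st("up")
bot.line_to(W(-45,-88,285),velocity=150); bot.pause(0.3); st("over")
snap("top","p0.png"); snap("side","p1.png")
a=cv2.imread("pics/p0.png")[90:290,0:400];b=cv2.imread("pics/p1.png")[150:420,180:400]
b=cv2.resize(b,None,fx=200/270,fy=200/270)
cv2.imwrite("pics/p.png",cv2.resize(np.hstack([a,b]),None,fx=1.4,fy=1.4))
E
```

```text
up t 15.03 tcp [ 614.9 -223.9  283.8] loc [6.4, -352.9] F [-0.3 -0.5 -3.5] w 47.8
over t 17.27 tcp [538.7  34.8 284.9] loc [-45.0, -88.3] F [-0.  -0.  -4.1] w 48.1
```

View pics/p.png

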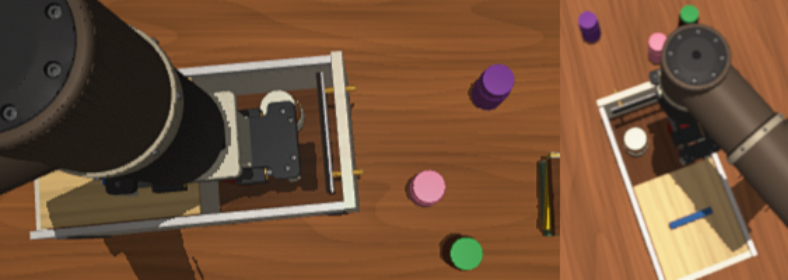

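The jar is in the gripper: its table spot is empty and dark red shows under the gripper at crop (680,128). Lowering with a force watch.

```bash
python3 - <<'E'
from h import *
bot.line_to(W(-45,-88,140),velocity=150); st()
bot.line_to(W(-45,-88,97),velocity=60); bot.pause(0.1)
f0=st("low")["contact_force"][2]
z=97
while z>88:
    z-=1; bot.line_to(W(-45,-88,z),velocity=15); s=st()
    if s["contact_force"][2]-f0>2.5: break
bot.pause(0.1); st("down",)
E
```

```text
t 18.49 tcp [539.4  35.2 140.9] loc [-44.3, -87.9] F [ 0.6 -0.3 -3. ] w 47.3
low t 19.46 tcp [539.1  35.2  97.5] loc [-44.6, -87.9] F [-0.2  0.5 -3.2] w 47.6
 t 19.71 tcp [538.7  35.1  96.1] loc [-45.0, -88.0] F [-0.5 -0.4 -3.8] w 47.7
 t 19.96 tcp [538.7  35.   94.9] loc [-45.1, -88.0] F [ 0.8 -0.5 -3.4] w 47.1
 t 20.21 tcp [538.7  35.   93.9] loc [-45.1, -88.0] F [-0.2 -0.  -3.1] w 47.6
 t 20.46 tcp [538.7  35.   92.9] loc [-45.1, -88.0] F [ 0.6  0.7 -3.2] w 47.6
 t 20.71 tcp [538.7  35.   91.9] loc [-45.1, -88.0] F [ 0.4 -0.2 -4. ] w 47.5
 t 20.96 tcp [538.9  35.   91.1] loc [-44.8, -88.0] F [ 0.2  0.2 -2.1] w 47.5
 t 21.21 tcp [539.6  35.1  91. ] loc [-44.1, -88.0] F [-0.7 -1.3  5.7] w 47.7
down t 21.31 tcp [539.6  35.1  91. ] loc [-44.1, -88.0] F [-0.8 -1.   5.3] w 47.8
```

Floor contact came at TCP z 91.0, matching the expected 91.1. Releasing, retreating and looking.

```bash
python3 - <<'E'
from h import *
bot.line_to(W(-45,-88,91),velocity=15)
bot.move_gripper(70); bot.pause(0.4); st("rel")
bot.line_to(W(-45,-88,150),velocity=70)
bot.line_to(W(-45,-88,260),velocity=200)
bot.move_ptp(W(0,165,260),Q); st("above")
a=snap("top","r0.png"); b=snap("side","r1.png")
a=cv2.imread("pics/r0.png")[110:280,0:270];b=cv2.imread("pics/r1.png")[215:385,200:380]
cv2.imwrite("pics/r.png",cv2.resize(np.hstack([a,b]),None,fx=1.75,fy=1.75,interpolation=cv2.INTER_CUBIC))
E
```

```text
rel t 22.59 tcp [538.7  35.   91. ] loc [-45.0, -88.0] F [ 0.6  0.4 -0.5] w 70.1
above t 25.29 tcp [559.5 290.3 259.6] loc [-0.2, 164.1] F [-0.4 -0.3  0.3] w 69.9
```

View pics/r.png

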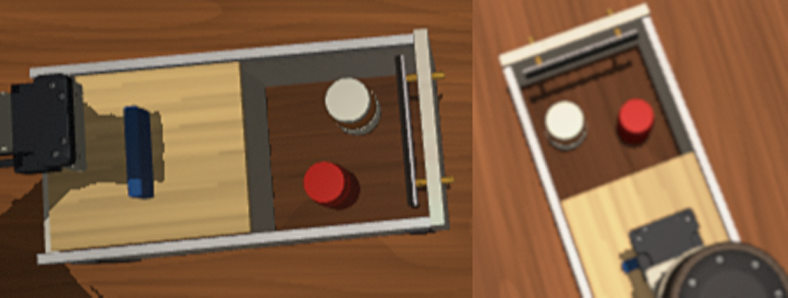

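The red jar stands upright in the bay at crop (326,184) top / (636,120) side, clear of the stored jar (350,103), and the hatch is still open. Now I'll close the fingers and push the pull's +y face gently.

```bash
python3 - <<'E'
from h import *
bot.move_gripper(0,10)
bot.line_to(W(0,165,162),velocity=120); bot.pause(0.1)
s=st("down"); f0=s["contact_force"]@np.r_[YD,0]
bot.line_to(W(0,142,162),velocity=50)
y=142
while y>118:
    y-=1.5; bot.line_to(W(0,y,162),velocity=20); s=bot.read_state(); f=s["contact_force"]@np.r_[YD,0]-f0
    if f>1.8: break
print(y,f); st("contact")
E
```

```text
down t 27.67 tcp [560.1 291.5 163.1] loc [0.5, 165.3] F [ 0.3  0.2 -0.1] w 0.4
118.0 0.6281126667517097
contact t 32.27 tcp [564.1 244.2 162. ] loc [0.0, 117.8] F [-0.9  0.8  0.5] w 0.3
```

```bash
python3 - <<'E'
from h import *
snap("top","s0.png"); snap("side","s1.png")
a=cv2.imread("pics/s0.png")[110:280,0:270];b=cv2.imread("pics/s1.png")[215:385,200:380]
cv2.imwrite("pics/s.png",cv2.resize(np.hstack([a,b]),None,fx=1.75,fy=1.75,interpolation=cv2.INTER_CUBIC))
E
```

```text
(no output)
```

View pics/s.png

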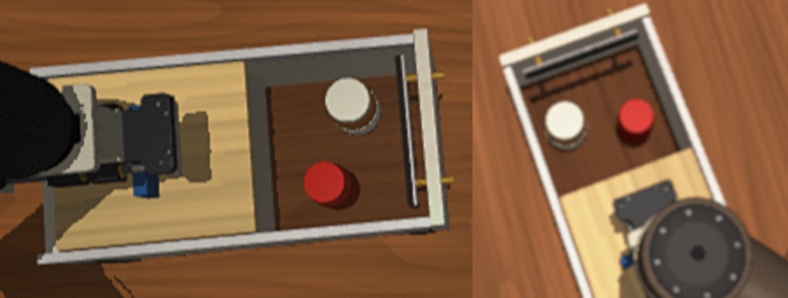

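The hatch has already begun to move: its edge shifted right by about 6 crop px, from column 240 to 246 at the top. I'll quantify that edge from the picture, then slide.

```bash
cat >> h.py <<'E'
def edge(f):
    im=cv2.GaussianBlur(cv2.cvtColor(cv2.imread("pics/"+f),cv2.COLOR_BGR2GRAY),(1,5),0).astype(float)
    out=[]
    for x in range(-85,-20,3):
        ys=np.arange(-192,30,0.5); P=np.array([proj("top",[*(O+[1.4,-.7]+x*XD+y*YD),147]) for y in ys]).astype(np.float32)
        g=cv2.remap(im.astype(np.float32),P[:,0],P[:,1],cv2.INTER_LINEAR).ravel()
        d=g[8:]-g[:-8]; out.append(ys[np.argmax(d)+4])
    return np.median(out),np.percentile(out,[10,90])
E
python3 - <<'E'
from h import *
print(edge("top0.png"),edge("r0.png"),edge("s0.png"))
E
```

```text
Traceback (most recent call last):
  File "h.py", line 28, in edge
    ys=np.arange(-192,30,0.5); P=np.array([proj("top",[*(O+[1.4,-.7]+x*XD+y*YD),147]) for y in ys]).astype(np.float32)
                                           ~~~~^^^^^^^^^^^^^^^^^^^^^^^^^^^^^^^^^^^^^^
  File "h.py", line 10, in proj
    c=bot.get_calibration(n); V=c["view"]; q=V[:3,:3]@np.asarray(p,float)+V[:3,3]
ValueError: time passes only in moves, steps and waits
```

```bash
sed -i 's/bot.get_calibration(n)/cal(n)/; s/^from plant import bot/from plant import bot\nimport functools\ncal=functools.lru_cache(None)(lambda n: bot.get_calibration(n))/' h.py
python3 - <<'E'
from h import *
print(edge("top0.png"),edge("r0.png"),edge("s0.png"))
E
```

```text
(np.float64(-8.0), array([-9. , -7.5])) (np.float64(-8.0), array([-9. , -7.5])) (np.float64(-14.0), array([-14.5, -13.5]))
```

```bash
python3 - <<'E'
from h import *
f=lambda s:float(s["contact_force"]@np.r_[YD,0])
bot.line_to(W(0,60,162),velocity=40); st("a")
bot.line_to(W(0,-30,162),velocity=40); st("b")
snap("top","u0.png"); print(edge("u0.png"))
E
```

```text
a t 33.98 tcp [569.5 186.6 162. ] loc [-0.0, 59.9] F [-0.   1.3  0.6] w 0.6
b t 36.38 tcp [578.   97.1 162. ] loc [0.0, -30.0] F [-1.3  2.  -0.5] w 0.5
(np.float64(-162.0), array([-162.95, -161.5 ]))
```

```bash
python3 - <<'E'
import cv2
cv2.imwrite("pics/uc.png",cv2.resize(cv2.imread("pics/u0.png")[115:265,130:270],None,fx=4,fy=4,interpolation=cv2.INTER_CUBIC))
E
```

```text
(no output)
```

View pics/uc.png

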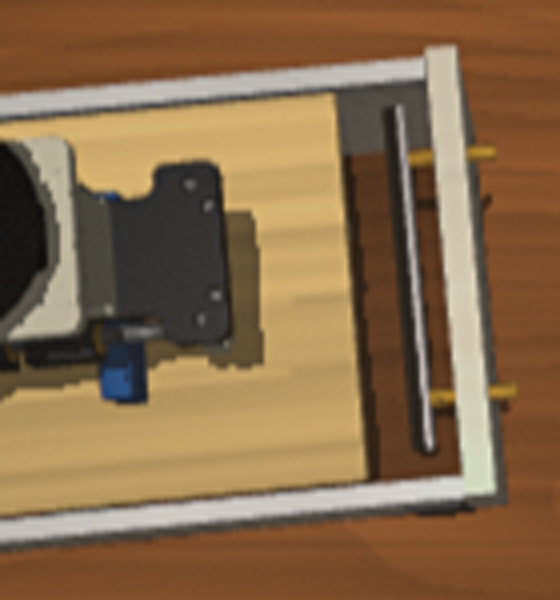

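Hatch edge at crop (345,270) and strip edge at (398,270): about 24 mm left, with the edge still straight. I'll slide 12 mm more, then go in 1 mm guarded steps.

```bash
python3 - <<'E'
from h import *
f=lambda s:float(s["contact_force"]@np.r_[YD,0])
bot.line_to(W(0,-42,162),velocity=25)
y=-42; H=[]
while y>-66:
    y-=1; bot.line_to(W(0,y,162),velocity=12); s=bot.read_state(); v=f(s); ty=float((s["tcp_pos"][:2]-O)@YD); H.append(v); print(y,round(ty,2),round(v,1),round(s["t"],2))
    b=np.median(H[:5])
    if len(H)>3 and v-b>5: break
    if s["t"]>48: break
snap("top","v0.png")
st("end")
E
```

```text
-43 -43.03 0.7 37.31
-44 -43.84 1.4 37.56
-45 -44.89 2.3 37.81
-46 -46.0 1.7 38.06
-47 -47.06 2.3 38.31
-48 -48.09 1.8 38.56
-49 -49.09 2.8 38.81
-50 -50.1 1.6 39.06
-51 -51.09 1.3 39.31
-52 -52.1 1.0 39.56
-53 -53.1 2.2 39.81
-54 -54.1 1.3 40.06
-55 -54.58 5.7 40.31
-56 -55.02 8.1 40.56
end t 40.61 tcp [580.5  72.1 162. ] loc [0.1, -55.0] F [-1.1  7.5  2.6] w 0.2
```

Contact at TCP y ≈ −54.3, which puts the hatch edge at ≈ −186 as the picture predicted. The force rose from about 1.8 to 8 N, well below 25 N. Backing off and checking.

```bash
python3 - <<'E'
from h import *
bot.line_to(W(0,-50,162),velocity=15); st("off")
bot.line_to(W(0,-10,175),velocity=60)
bot.line_to(W(0,60,290),velocity=120)
bot.move_ptp(W(-60,230,300),Q); bot.pause(0.2); st("away")
snap("top","w0.png"); snap("side","w1.png")
print(edge("v0.png"),edge("w0.png"))
a=cv2.imread("pics/w0.png")[115:275,60:270];b=cv2.imread("pics/w1.png")[215:375,210:340]
cv2.imwrite("pics/w.png",cv2.resize(np.hstack([a,b]),None,fx=2.3,fy=2.3,interpolation=cv2.INTER_CUBIC))
cv2.imwrite("pics/w2.png",cv2.imread("pics/w0.png"))
E
```

```text
off t 41.16 tcp [579.7  76.8 161.8] loc [-0.3, -50.3] F [ 0.5 -0.6 -0.4] w 0.3
away t 44.23 tcp [494.2 349.3 299.9] loc [-59.6, 229.1] F [ 0.3 -0.4 -0.1] w 0.1
(np.float64(-186.0), array([-186.5, -185.5])) (np.float64(-185.5), array([-186., -185.]))
```

View pics/w.png

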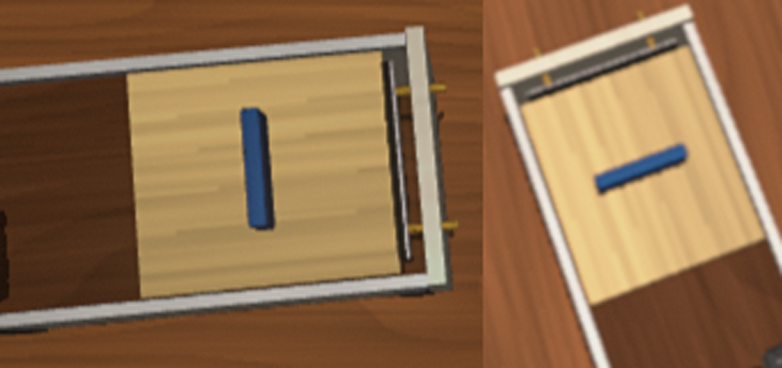

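View pics/w2.png

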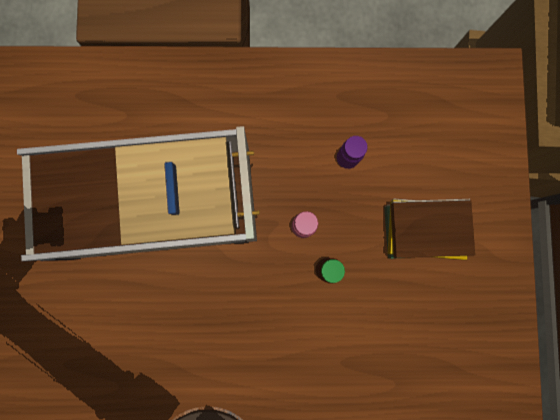

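The hatch edge sits against the strip along its whole length, at crop (385–405, 60–265). It stayed within the half-millimetre resolution after the fingers left. Green jar (333,271), books and pink and purple jars are where they were. Handing in.

```bash
python3 - <<'E'
from plant import bot
print(bot.close_job())
E
```

```text
the job is handed in; nothing more can be done
None
```

I stood the red-lidded jar upright in the bay at about x −45, y −88 mm in the chest's frame and let go of it. I then slid the hatch shut against the rubber strip and handed the job in at about 44 s; no verdict was reported.

- **First grasp missed:** the jaws stopped at 50 mm because the lid is narrower than the jar's widest part. The jar stayed where it was, and the second grasp held at about 48 mm.
- **Jar:** it touched the bay floor at the expected height (TCP z 91.0 mm against 91.1). Pictures after release showed it upright, clear of the stored jar, with the hatch still open.
- **Hatch:** it met the strip at a joint value of about 0.009 m, as the picture had predicted. The highest force I read was about 8 N. After I backed off, its edge was at −185.5 mm, against −186.0 mm while pressed; that is the limit of the picture measurement.
- **Bystanders:** the green jar and the books looked unmoved in the last picture. The stored jar looked in place after the red jar was set down; the closed hatch hides it now.

**Not checked or in disagreement:**
- The force left between hatch and strip after I let go could not be measured; I infer contact from the pictures and the push.
- The two cameras disagreed by about 3 mm, so I used their mean.
- My first check for touching the pull, a 1.8 N threshold, never triggered. A picture showed that the hatch had already started to slide.

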